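# Change the blade plate of the spiral cutter

## Task

Change the blade plate of the vegetable spiral cutter: slide the plain plate (long bare blade, no teeth) up out of the cutter and put it away in the empty front slot of the storage rack, then fit the coarse plate (four big teeth, the widest grip tab) from the rack into the cutter; both plates must be fully down in their guides. First set the pepper mill that stands close in front of the rack aside, upright on the worktop, well clear of the rack, and at the end stand it upright again where it stood. Do not pull out the fine plate, tip over the mill or a plate, or push the other things on the worktop about.

Things in the scene. Friction and masses are not known exactly. Their poses are not given: they have to be found in the camera images.
- cutter: White hand-cranked spiral cutter, fixed. Origin on the worktop under the middle of its blade guide (upright frame, 118 mm wide in y, 117 mm high); x is the fitted plate's normal, z up. Bed 96 mm wide from x = +28 to -226 mm; carriage and crank between x = -100 and -255 mm, up to 116 mm high, crank reaching y = +65 mm.
- cutter_seat (a point): Middle of the sill of the cutter's blade guide, where a fitted plate's bottom edge rests, 24 mm above the worktop. x: the guide's normal, y: along the plate's width, z up. Two upright side grooves, straight to 106 mm and flared to 117 mm above the worktop; 3 mm play in thickness and in width; the tab top of a fitted plate is at 152 mm.
- rack: White storage rack for three blade plates, fixed, 117 mm (x) by 118 mm (y), 77 mm high. Origin on the worktop under its centre; x points from its front to its back, across the slots; z up. A blue drying mat, 8 mm high, covers the worktop to the right of the rack, where world x + y is below 0.053 m.
- slot_front (a point): Middle of the floor of the rack's front slot, where a stored plate's bottom edge rests, 12 mm above the worktop. x: the slot's normal, towards the rack's back; y along the slot; z up. Two upright side grooves, straight to 66 mm and flared to 77 mm above the worktop; 3 mm play in thickness and in width. Slot pitch 48 mm. Empty at first; a stored plate's top is at 140 mm.
- slot_middle (a point): Middle of the floor of the rack's middle slot, where a stored plate's bottom edge rests, 12 mm above the worktop. x: the slot's normal, towards the rack's back; y along the slot; z up. Two upright side grooves, straight to 66 mm and flared to 77 mm above the worktop; 3 mm play in thickness and in width. Slot pitch 48 mm. Holds the coarse or fine plate at first.
- slot_back (a point): Middle of the floor of the rack's back slot, where a stored plate's bottom edge rests, 12 mm above the worktop. x: the slot's normal, towards the rack's back; y along the slot; z up. Two upright side grooves, straight to 66 mm and flared to 77 mm above the worktop; 3 mm play in thickness and in width. Slot pitch 48 mm. Holds the other of the two at first.
- plate_plain_centre (a point): White blade plate, 100 wide, 8 thick, 128 tall: panel 96 tall, above its middle a grip tab 32 tall, 10 thick. Point: its centre, 64 above its bottom edge; x is its normal, y its width, z up. Fits either way round. 0.1 kg. Sizes in mm. Plain plate: long bare steel blade, no teeth; tab 44 wide. In the cutter at first.
- plate_coarse_centre (a point): White blade plate, 100 wide, 8 thick, 128 tall: panel 96 tall, above its middle a grip tab 32 tall, 10 thick. Point: its centre, 64 above its bottom edge; x is its normal, y its width, z up. Fits either way round. 0.1 kg. Sizes in mm. Coarse plate: four big steel teeth in its opening; widest tab, 64. In the rack's middle or back slot at first.
- plate_fine_centre (a point): White blade plate, 100 wide, 8 thick, 128 tall: panel 96 tall, above its middle a grip tab 32 tall, 10 thick. Point: its centre, 64 above its bottom edge; x is its normal, y its width, z up. Fits either way round. 0.1 kg. Sizes in mm. Fine plate: close row of twelve fine teeth; narrowest tab, 30. In the rack's other slot; it stays there.
- mill_centre (a point): Dark brown wooden pepper mill, upright, round, 170 mm tall: body up to 58 mm across to 122 mm height, rounded head 48 mm across from 123 to 159 mm, small knob on top. Point: on its axis, 85 mm above its foot. 0.18 kg. It stands close in front of the rack, axis about 46 mm before the front slot's middle plane, foot 5 to 9 mm clear of the rack.
- soup_plate: White soup plate lying flat in front of the cutter's blade guide, 203 mm in diameter, 20 mm high, loose. Origin at the centre of its underside. Leave it alone.
- spice_dark: Spice jar with a dark cap beside the rack, 41 mm in diameter, 105 mm tall, loose. Origin at the centre of its underside. Leave it alone.
- spice_red: Spice jar with a red cap beside the rack, 41 mm in diameter, 105 mm tall, loose. Origin at the centre of its underside. Leave it alone.
- tomato: Tomato, about 75 mm in diameter, 79 mm high, loose. Origin at the centre of its underside. Leave it alone.
- lemon: Lemon, 71 by 53 by 51 mm, loose. Origin at the centre of its underside. Leave it alone.
- tin: Food tin, 76 mm in diameter, 58 mm high, loose. Origin at the centre of its underside. Leave it alone.
Things that resemble listed ones, but are neither listed nor needed, are in the scene too. What is shaped like the part that bears mill_centre but orange is not meant.

How it is judged (in metres and radians):
On the way, in this order (a step that is already met when the one before it is completed fails the run):
1. the pepper mill stands upright on the worktop, let go, at least 50 mm from its place (distance of mill_centre from where it was at the start of the episode above 0.05 m and angle between mill_centre's own z axis and vertical below 0.1 rad and height (world z) of mill_centre below 0.097 m and contact force between the fingers and mill below 0.05 N), for 0.2 s.
2. the plain plate is fully down in the front slot of the rack (x of plate_plain_centre in the frame of slot_front between -0.007 and 0.007 m and y of plate_plain_centre in the frame of slot_front between -0.007 and 0.007 m and z of plate_plain_centre in the frame of slot_front between 0.06 and 0.068 m and angle between the z axis of plate_plain_centre and the z axis of slot_front, either way round below 0.12 rad), for 0.2 s.
At the end, for the whole second after the job is handed in: Plain plate in the rack's front slot, coarse plate in the cutter's guide, each fully down (centre within 4 mm in height, 7 mm sideways, 0.12 rad of upright); fine plate within 12 mm of its start; mill upright, still, within 30 mm of where it stood (all of step 2 and x of plate_coarse_centre in the frame of cutter_seat between -0.007 and 0.007 m and y of plate_coarse_centre in the frame of cutter_seat between -0.007 and 0.007 m and z of plate_coarse_centre in the frame of cutter_seat between 0.06 and 0.068 m and angle between the z axis of plate_coarse_centre and the z axis of cutter_seat, either way round below 0.12 rad and distance of mill_centre from where it was at the start of the episode below 0.03 m and angle between mill_centre's own z axis and vertical below 0.1 rad and linear speed of mill below 0.02 m/s and distance of plate_fine_centre from where it was at the start of the episode below 0.012 m); the robot touches nothing.
It fails at once if the fine plate is pulled out of its slot (moved more than 25 mm) (distance of plate_fine_centre from where it was at the start of the episode above 0.025 m).
It fails at once if the mill is tipped over (leaning more than 0.6 rad) (angle between mill_centre's own z axis and vertical above 0.6 rad).
It fails at once if a blade plate is tipped over (leaning more than 0.9 rad) (angle between any of plate_plain_centre, plate_coarse_centre's own z axis and vertical above 0.9 rad).
It fails at once if another thing on the worktop (soup plate, spice jar, tomato, lemon, tin) is pushed more than 30 mm (distance of any of soup_plate, spice_dark, spice_red, tomato, lemon, tin from where it was at the start of the episode above 0.03 m).
It also fails if it takes over 72 s, if anything falls off the work surface, if the arm or the gripper's body presses on something with over 40 N, if the wrist force passes 120 N, or if a joint passes its speed limit or range.

## Robot

A 6-joint arm with a two-finger parallel gripper is mounted at the origin on a cart in front of the work surface, level with it; the furniture and walls round the work are solid. World frame = base frame: x ahead of the robot, y to its left, z up, the work surface at z = 0. Lengths are in mm, angles in degrees, forces in N, time in s.
With the tool pointing down it reaches from about 300 to 775 mm from the base axis. Payload 14.6 kg.
Tool frame: the origin (TCP) lies at the very end of the fingers, on their centre line; the grasp point (between the pads) lies 19 mm behind it; z points along the fingers, y is the line along which they close (so a half turn about z gives the same grasp; the last joint's range is limited). The gripper opens to 94 mm and grips with 3 to 60 N. Pads are 16 mm wide; open, the fingers measure 119 mm over their backs; the gripper's body (75 mm by 177 mm) begins 78 mm behind the grasp point.
Start: joints at [69.179, 17.183, 87.147, -0, 75.671, -3.816], TCP at [160.851, 525.943, 205.446] pointing down, gripper open.
Joint ranges: [-173.82, 173.82], [-45.26, 126.66], [13.44, 144.39], [-59.66, 239.66], [0, 175.72], [-146.38, 146.38]. Speed limits (degrees/s): [127.2, 127.2, 147.25, 180, 180, 180].

## Interface

Orientations are given as [roll, pitch, yaw] about the fixed x, y, z axes, in that order (R = Rz(yaw) Ry(pitch) Rx(roll)).
In Python, from workcell import env gives the robot as it stands. Calls block until the motion is done:
- env.move_pose(position, orientation): joint-space move of the TCP to a pose.
- env.move_straight(position, ori=None, max_speed=150, stop_force=None): straight line of the TCP; ori=None keeps the orientation; max_speed is the mean speed in mm/s. With stop_force (N) it stops when the force on the tool has changed by that much, and returns True; else False.
- env.move_j(angles): joint-space move.
- env.set_gripper(opening, strength=None): finger opening in mm; strength is the grip in N (None keeps the last); returns when the fingers have stopped.
- env.sleep(seconds).
- env.ik(position, orientation): joint angles nearest the present ones, or None.
- env.sense(): the state.
- env.get_image(name): name is "scene" or "side" or "wrist"; returns (picture, depth): 384x512x3 uint8, blue, green, red; 384x512 float32, mm along the optical axis (not along the pixel's ray), 0 where there is no reading.
- env.camera_model(name): a dict with "fov_y" (degrees; the focal length in pixels is half the picture's height over the tangent of half this angle, whatever the lens; pixels are square), "cx", "cy" (the principal point, pixels), "R" (3x3) and "t" (3): a world point X has camera coordinates R X + t. Camera axes: x right, y down, z forward; pixel columns grow to the right and rows downward; lengths in mm; the calibration is good to about 2 mm. A picture is of the moment at which its call begins: read the wrist's pose just before it. camera_model takes no time and is no camera call; for the wrist camera it gives the pose at the moment of the call.
A pose or a line that the arm cannot do raises env.MotionError and nothing moves.
- env.close_job(): hands the job in; it is judged then, once.
The state is a dict: "t": time; "joint_positions": joint angles; "joint_velocities": joint speeds; "tau": joint torques, N m; "position": TCP position; "tool_rot": TCP orientation; "contact_force": force on the tool from outside, world axes, zero at the start; "ft_torque": the same for the moment, N m; "gripper_width": finger opening in mm; "finger_force": force on a finger pad.
Only numpy, scipy, OpenCV 4.12 (cv2) and the standard library are available. Lean on these libraries where they do the work, as an engineer would, in place of code of your own. Each camera call takes 0.05 s, during which the arm holds its last target. There are 200 camera calls.

## Working session

There is one attempt and no reset: what is moved stays moved. The work goes in short steps, each a Python script; the robot and the scene stay as the last script left them, time stands still between calls to the robot, and variables do not carry over. Pictures are saved under pics/ and viewed, at most 10 in all, crops included, and the job is handed in when it is done.

```bash
ls; mkdir -p pics; python3 - <<'E'
from workcell import env
import cv2,numpy as np,pickle
for n in ("scene","side"):
    m=env.camera_model(n); im,d=env.get_image(n)
    cv2.imwrite(f"pics/{n}0.png",im); pickle.dump((m,im,d),open(f"{n}0.pkl","wb"))
    print(n,m,im.shape)
E
```

```text
pics
scene {'fov_y': 47.754235045095285, 'cx': 258.2868684614532, 'cy': 186.3385370447016, 'R': array([[ 5.65667212e-01, -8.24633458e-01,  5.15709393e-04],
       [-3.69066336e-01, -2.53724632e-01, -8.94099464e-01],
       [ 7.37435180e-01,  5.05572420e-01, -4.47868154e-01]]), 't': array([-281.12489832,  260.25532731,  895.8238669 ])} (384, 512, 3)
side {'fov_y': 50.82719366675725, 'cx': 257.96938575053986, 'cy': 191.9316737944874, 'R': array([[-0.92645126, -0.37613665,  0.01446645],
       [-0.15682555,  0.35076411, -0.92323902],
       [ 0.34218972, -0.85760466, -0.38395369]]), 't': array([ 482.03600113,  165.09040959, 1161.37272385])} (384, 512, 3)
```

View pics/scene0.png

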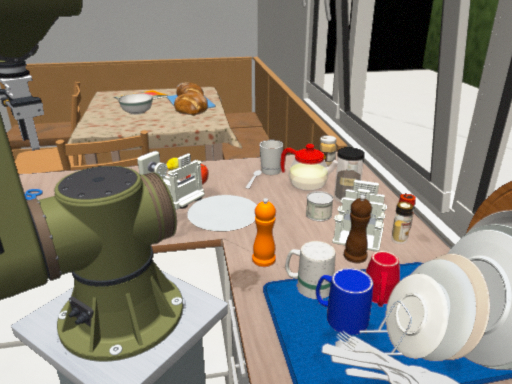

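View pics/side0.png

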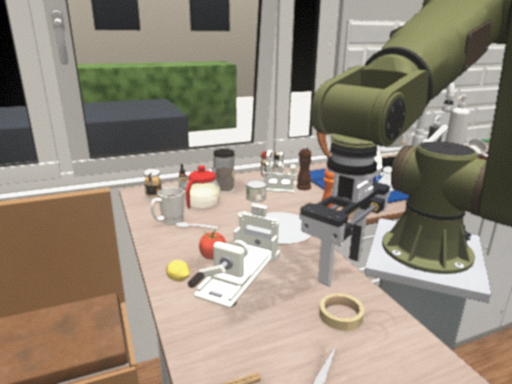

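Scene view: brown mill at (358,228), in front of the rack (360,215). The orange mill at (264,232) is the decoy. The cutter with its plate is at (178,178), and the spice jars are at (403,215). In the side view the cutter guide is at (258,232), the rack at (280,178) and the brown mill at (304,170).

```bash
cat > h.py <<'E'
import numpy as np,cv2,pickle
def cloud(m,d):
    f=192/np.tan(np.radians(m['fov_y']/2)); v,u=np.mgrid[:384,:512]
    c=np.stack([(u-m['cx'])/f*d,(v-m['cy'])/f*d,d],-1)
    P=(c-m['t'])@m['R']; P[d<=0]=np.nan; return P
def proj(m,X):
    f=192/np.tan(np.radians(m['fov_y']/2)); c=m['R']@np.asarray(X)+m['t']
    return c[0]/c[2]*f+m['cx'],c[1]/c[2]*f+m['cy']
def load(n): return pickle.load(open(n,'rb'))
E
python3 - <<'E'
from h import *
np.set_printoptions(precision=0,suppress=True)
m,im,d=load('scene0.pkl');P=cloud(m,d)
for u,v in [(361,202),(358,230),(356,255),(345,190),(363,188),(383,190),(340,235),(376,240),(160,158),(140,160),(178,185),(197,170),(186,203),(264,232),(223,212),(318,205),(403,215),(272,160),(172,163),(202,172)]: print(u,v,P[v,u])
m2,im2,d2=load('side0.pkl');P2=cloud(m2,d2)
for u,v in [(304,170),(280,183),(258,212),(258,240),(243,222),(276,228),(240,280),(210,245),(178,270),(256,190)]: print('s',u,v,P2[v,u])
a=cv2.resize(im[130:270,300:430],None,fx=4,fy=4,interpolation=2)
b=cv2.resize(im2[190:300,170:300],None,fx=2.3,fy=2.3,interpolation=2)
c=cv2.resize(im[140:220,125:225],None,fx=2.6,fy=2.6,interpolation=2)
o=np.zeros((560,800,3),np.uint8); o[:560,:520]=a[:560,:520]; 
b=b[:253,:280]; o[:b.shape[0],520:520+b.shape[1]]=b; o[300:300+c.shape[0],530:530+c.shape[1]]=c
cv2.imwrite('pics/crop1.png',o)
E
```

```text
361 202 [ 446. -320.  157.]
358 230 [ 440. -323.   87.]
356 255 [ 434. -327.   20.]
345 190 [ 692. -180.   44.]
363 188 [ 586. -272.  122.]
383 190 [ 843. -248.    0.]
340 235 [ 493. -258.   20.]
376 240 [ 501. -350.   35.]
160 158 [1684. 1721. -651.]
140 160 [404. 378. 108.]
178 185 [407. 226.  63.]
197 170 [474. 209.  91.]
186 203 [398. 190.  18.]
264 232 [ 303. -149.   90.]
223 212 [434.  80.   6.]
318 205 [ 556. -161.   49.]
403 215 [ 570. -388.   86.]
272 160 [733. 106.  58.]
172 163 [549. 393.  42.]
202 172 [534. 244.  53.]
s 304 170 [ 453. -297.   80.]
s 280 183 [ 525. -232.   38.]
s 258 212 [431. 226. 134.]
s 258 240 [430. 224.  50.]
s 243 222 [477. 219.  92.]
s 276 228 [378. 229. 100.]
s 240 280 [401. 407.  45.]
s 210 245 [533. 305.  53.]
s 178 270 [555. 425.  43.]
s 256 190 [ 574. -112.   46.]
```

View pics/crop1.png

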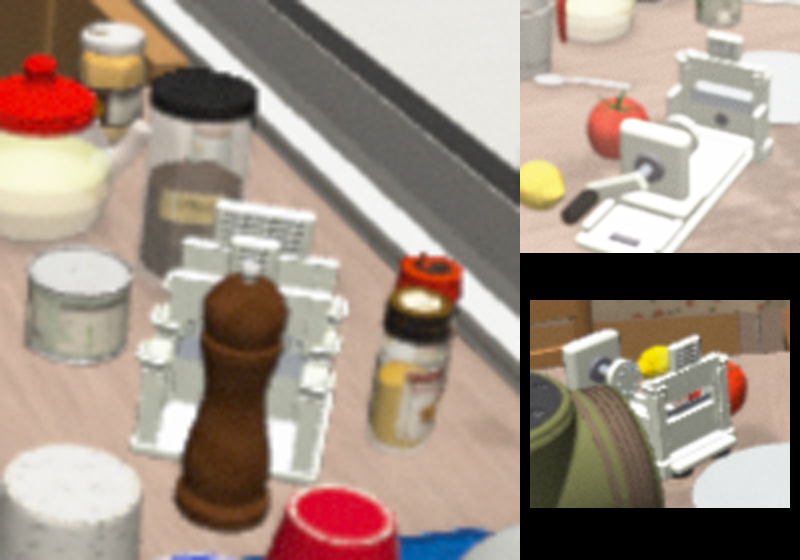

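The back plate has the widest tab, so it is the coarse one. The middle plate's tab is narrower, so it is the fine one. The plain plate is in the cutter. Next I take wrist views from above and check the free space.

```bash
python3 - <<'E'
from workcell import env
from h import *
np.set_printoptions(precision=3,suppress=True)
s=env.sense(); m=env.camera_model('wrist')
print(s['tool_rot'],s['position'],'cam',-m['R'].T@m['t'],'fwd',m['R'][2],'right',m['R'][0],m['fov_y'])
for p,o in [((455,-300,330),(180,0,18)),((430,224,330),(180,0,84)),((430,224,330),(180,0,-96)),((430,224,330),(180,0,-6)),((455,-300,330),(180,0,-72)),((455,-300,330),(180,0,108))]:
    print(p,o,env.ik(p,o))
# top-down height map from both views
H=np.full((100,100),-1.)
for n in('scene0.pkl','side0.pkl'):
    m,im,d=load(n);P=cloud(m,d).reshape(-1,3);P=P[~np.isnan(P[:,0])]
    i=((P[:,0]-200)/10).astype(int);j=((P[:,1]+500)/10).astype(int)
    k=(P[:,0]>=200)&(i<100)&(P[:,1]>=-500)&(j<100)&(P[:,2]<300)&(P[:,2]>-20)
    np.maximum.at(H,(i[k],j[k]),P[k,2])
for i in range(10,70,3): print(200+10*i,''.join('.' if h<0 else '_' if h<10 else str(min(9,int(h/20))) for h in H[i:i+3].max(0)))
E
```

```text
[-179.938   -0.003  162.993] [160.786 525.71  204.93 ] cam [ 90.862 547.423 383.73 ] fwd [ 0.239 -0.074 -0.968] right [ 0.292  0.956 -0.001] 70.40672080386324
(455, -300, 330) (180, 0, 18) [-37.249  13.035  76.06   -0.     90.904  34.751]
(430, 224, 330) (180, 0, 84) [23.187  4.893 85.404 -0.    89.703 29.187]
(430, 224, 330) (180, 0, -96) None
(430, 224, 330) (180, 0, -6) [ 23.187   4.893  85.404  -0.     89.703 119.187]
(455, -300, 330) (180, 0, -72) [-37.249  13.035  76.06   -0.     90.904 124.751]
(455, -300, 330) (180, 0, 108) [-37.249  13.035  76.06    0.     90.904 -55.249]
300 6654.445444......5555555...______7788771____________1011000101______________________________________
330 654.34444454...............______57.777._________0010000000011111___________________________________
360 .....454445.._.00____________________......____01000000000000000011__156653311110___________________
390 .._0000000_0000_______________________________11000000000000_000001.01577511111111441155552211111___
420 0000000000000__7777872______________________..01000000_____0_00000101177771111111455.455
[... 887 characters left out ...]
77777777___3555555555543____________________________________..........
720 ..332227966666_____________.7777777777554455567776555555554455555554___________________.............
750 ...33.12226666666_____........7777777.5_2355555775555315_4555...._554_______________................
780 ...33.....2226666666___................___....5.55433_...._55555555544___________...................
810 .............0266666666___...............__....__...........___.______________......................
840 ................12266666666..........222..___...........___________________.........................
870 ...................2266666666.____...5433..__....4..____________________............................
```

```bash
cat > look.py <<'E'
from workcell import env
from h import *
def look(n):
    m=env.camera_model('wrist'); im,d=env.get_image('wrist')
    pickle.dump((m,im,d),open(n+'.pkl','wb')); cv2.imwrite(f'pics/{n}.png',im); return m,im,d
E
python3 - <<'E'
from look import *
env.move_pose((400,235,320),(180,0,174)); _,a,_=look('wc')
env.move_pose((505,-250,320),(180,0,108)); _,b,_=look('wr')
cv2.imwrite('pics/both.png',np.vstack([cv2.resize(b,(400,300)),cv2.resize(a,(400,300))]))
cv2.imwrite('pics/both.png',np.hstack([cv2.resize(b,(400,300)),cv2.resize(a,(400,300))]))
print(env.sense()['t'])
E
```

```text
3.4583
```

View pics/both.png

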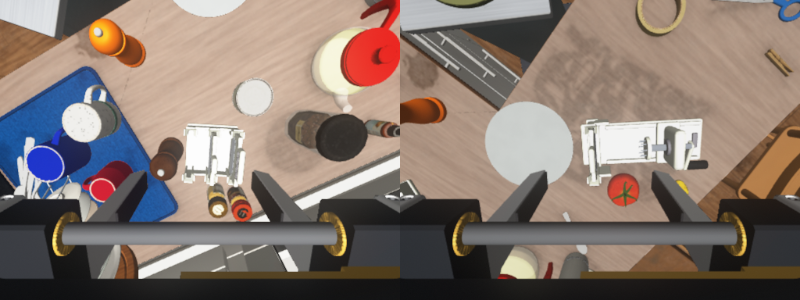

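Wrist views: the mill's knob is at about (158,175) and the rack at (213,153) in the left picture. The cutter's guide is at (592,153) and its carriage at (680,145) in the right picture. I'll extract the tab tops and the mill from the depth.

```bash
python3 - <<'E'
from h import *
np.set_printoptions(precision=1,suppress=True)
def rect(Q,t):
    r=cv2.minAreaRect(Q[:,:2].astype(np.float32)); print(t,len(Q),np.array(r[0]),np.array(r[1]),round(r[2],1),'z',np.percentile(Q[:,2],[5,50,95]))
m,im,d=load('wr.pkl');P=cloud(m,d)
def sel(P,x,y,z): return (P[...,0]>x[0])&(P[...,0]<x[1])&(P[...,1]>y[0])&(P[...,1]<y[1])&(P[...,2]>z[0])&(P[...,2]<z[1])
k=sel(P,(480,680),(-350,-180),(130,150)).astype(np.uint8)
n,l,st,c=cv2.connectedComponentsWithStats(k)
for i in range(1,n):
    if st[i,4]>15: rect(P[l==i],('racktop',c[i]))
k=sel(P,(400,500),(-380,-250),(80,180))
rect(P[k],'mill'); 
for z in((120,150),(150,164),(164,180)): 
    q=sel(P,(400,500),(-380,-250),z)
    if q.sum()>3: rect(P[q],z)
k=sel(P,(440,680),(-350,-180),(60,85)); rect(P[k],'racks 77')
k=sel(P,(440,680),(-350,-180),(5,20)); rect(P[k],'racks floor')
m2,im2,d2=load('wc.pkl');P2=cloud(m2,d2)
k=sel(P2,(340,520),(180,270),(142,165)); rect(P2[k],'cut tab')
k=sel(P2,(340,520),(180,270),(108,142)); rect(P2[k],'cut guide top')
k=sel(P2,(340,520),(180,270),(90,142)); rect(P2[k],'cut guide top2')
a=cv2.resize(im[140:250,180:330],None,fx=4,fy=4,interpolation=2)
b=cv2.resize(im2[140:250,220:360],None,fx=4,fy=4,interpolation=2)
print(proj(m,(600,-270,140)))
cv2.imwrite('pics/c2.png',cv2.resize(np.hstack([a,b]),(800,int(440*800/1160))))
E
```

```text
('racktop', array([307.6, 213.9])) 349 [ 591.3 -273.9] [11.8 62.4] 14.8 z [133.9 138.5 140.3]
('racktop', array([273.6, 212.5])) 153 [ 545.2 -286.6] [11.3 29.1] 18.2 z [134.3 138.6 140.3]
('racktop', array([224.1, 218.9])) 27 [ 481.6 -316.5] [19.7  2.6] 89.1 z [133.8 141.7 146.3]
mill 1135 [ 458.8 -315.1] [46.8 49. ] 69.8 z [116.  151.2 166.9]
(120, 150) 422 [ 458.8 -315.1] [46.8 49. ] 69.8 z [120.9 144.1 149.6]
(150, 164) 556 [ 458.5 -315.4] [38.8 39.2] 55.7 z [150.6 155.5 158.5]
(164, 180) 67 [ 459.2 -315.7] [10.4 10.9] 39.1 z [165.4 168.5 169.8]
racks 77 1044 [ 523.6 -292.6] [168.4 118.9] 15.0 z [61.8 72.8 81. ]
racks floor 2550 [ 539.5 -283.4] [179.2 134.6] 33.4 z [ 9.9 11.7 14.5]
cut tab 247 [432.4 218.9] [10.9 42.9] 84.0 z [146.5 150.8 152.4]
cut guide top 504 [432.7 218.4] [ 27.4 119.8] 86.6 z [109.4 116.  128.6]
cut guide top2 593 [432.7 218.4] [ 27.4 119.8] 86.6 z [100.6 115.4 125.7]
(np.float64(315.39426134227165), np.float64(214.65728036552872))
```

View pics/c2.png

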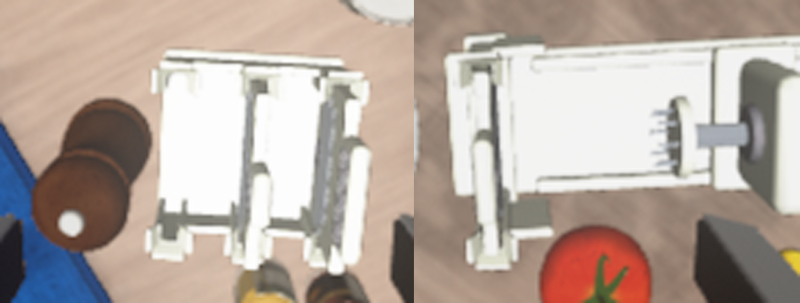

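```bash
python3 - <<'E'
from look import *
o=(180,0,105)
env.move_pose((459,-315.5,200),o)
env.move_straight((459,-315.5,122),max_speed=120,stop_force=15)
env.set_gripper(30,20); s=env.sense(); print(s['gripper_width'],s['finger_force'],s['position'])
env.move_straight((459,-315.5,235))
env.move_straight((430,-150,235),max_speed=250)
env.move_straight((430,-150,140))
print(env.move_straight((430,-150,121.5),max_speed=40,stop_force=4),env.sense()['position'])
env.set_gripper(94)
env.move_straight((430,-150,230),max_speed=250)
print(env.sense()['t'])
env.move_pose((555,-320,320),(180,0,-75)); look('wr2')
env.move_pose((505,-250,320),(180,0,105)); look('wr3')
env.move_pose((465,215,320),(180,0,-5)); look('wc2')
print(env.sense()['t'])
E
cat > an.py <<'E'
from h import *
np.set_printoptions(precision=1,suppress=True)
def sel(P,x,y,z): return (P[...,0]>x[0])&(P[...,0]<x[1])&(P[...,1]>y[0])&(P[...,1]<y[1])&(P[...,2]>z[0])&(P[...,2]<z[1])
def rect(Q,t):
    r=cv2.minAreaRect(Q[:,:2].astype(np.float32)); print(t,len(Q),np.array(r[0]),np.array(r[1]),round(r[2],1),'z',np.median(Q[:,2]))
def comps(P,k,t,mn=15):
    n,l,st,c=cv2.connectedComponentsWithStats(k.astype(np.uint8))
    for i in range(1,n):
        if st[i,4]>mn: rect(P[l==i],(t,c[i]))
E
python3 - <<'E'
from an import *
for f in('wr','wr2','wr3'):
    m,im,d=load(f+'.pkl');P=cloud(m,d)
    comps(P,sel(P,(490,680),(-350,-180),(130,150)),f+' tabs')
    comps(P,sel(P,(460,650),(-370,-200),(68,82)),f+' posts')
for f in('wc','wc2'):
    m,im,d=load(f+'.pkl');P=cloud(m,d)
    comps(P,sel(P,(340,520),(150,270),(142,165)),f+' tab')
    comps(P,sel(P,(340,520),(150,270),(108,125)),f+' posts')
    comps(P,sel(P,(340,520),(190,460),(14,30)),f+' bed',100)
E
```

```text
47.532344152444175 20.00006947258953 [ 459.03541006 -315.50112044  122.00562319]
True [ 430.00665159 -149.96370458  121.68385485]
10.0917
17.75
('wr tabs', array([307.6, 213.9])) 349 [ 591.3 -273.9] [11.8 62.4] 14.8 z 138.52624599068423
('wr tabs', array([273.6, 212.5])) 153 [ 545.2 -286.6] [11.3 29.1] 18.2 z 138.59084767792424
('wr posts', array([243.1, 167.7])) 114 [ 485.7 -250.3] [25.6 17.4] 14.9 z 74.3011321331933
('wr posts', array([273.7, 169.5])) 115 [ 531.9 -238. ] [27.5 17.4] 13.5 z 74.82241951433379
('wr posts', array([303.6, 172.4])) 135 [ 577.9 -229. ] [30.  27.3] 56.8 z 75.25859926805754
('wr posts', array([223.4, 196.1])) 39 [ 470.7 -305.3] [ 5.8 24.2] 42.2 z 73.88965215039437
('wr posts', array([293.6, 230.3])) 74 [ 595.  -319.5] [11.8 28.8] 20.9 z 74.88177308218016
('wr posts', array([240.2, 229.1])) 122 [ 511.2 -348.4] [26.8 18.4] 15.1 z 73.54738301291664
('wr posts', array([263.8, 229.8])) 55 [ 549.  -338.5] [ 9.5 19.2] 32.3 z 73.85973787244147
('wr posts', array([275.3, 229.7])) 39 [ 568.1 -332.3] [ 6.4 17.1] 11.2 z 74.47273290858449
('wr posts', array([279. , 250.
[... 2596 characters left out ...]
)) 573 [444.9 437.8] [79.7 44.3] 0.1 z 21.040945090148163
('wc2 tab', array([253.4, 203.8])) 249 [431.9 220.5] [10.8 43.8] 85.0 z 150.73723448287052
('wc2 posts', array([252. , 163.2])) 144 [482.2 217.1] [27.1 17.1] 86.0 z 114.60038926600691
('wc2 posts', array([252.7, 174.1])) 119 [467.  218.2] [ 7.2 29.4] 85.5 z 119.4684141216738
('wc2 posts', array([254.6, 229.3])) 211 [385.8 222.5] [25.7 27.2] 84.4 z 115.681491536385
('wc2 bed', array([261.9, 182.2])) 651 [439.5 206.4] [123.4  50.5] 17.7 z 21.411979515651844
('wc2 bed', array([213.9, 183.2])) 2956 [437.1 327.7] [198.5  99. ] 84.7 z 20.831212575855133
('wc2 bed', array([125.6, 190. ])) 308 [442.3 448.5] [73.4 25.1] 2.6 z 21.24942531381235
```

```bash
python3 - <<'E'
from look import *
C=np.array([432.1,219.7]);oc=(180,0,176);F=np.array([499.05,-298.6]);of=(180,0,104.9)
env.set_gripper(40)
env.move_pose((*C,200),oc)
print(env.move_straight((*C,120),max_speed=120,stop_force=12))
env.set_gripper(0,35); s=env.sense(); print(s['gripper_width'],s['finger_force'],s['position'],s['contact_force'])
print(env.move_straight((*C,135),max_speed=40,stop_force=30),env.sense()['contact_force'])
print(env.move_straight((*C,290),max_speed=120,stop_force=40)); print(env.sense()['contact_force'])
env.move_straight((*F,290),of,max_speed=250)
print(env.move_straight((*F,184),max_speed=120,stop_force=10))
look('wr4')
r=env.move_straight((*F,107),max_speed=50,stop_force=12); s=env.sense(); print(r,s['position'],s['contact_force'],s['gripper_width'],s['t'])
E
```

```text
False
10.22999025155223 34.988492131233215 [432.18691178 219.72899563 120.17523017] [-1.30461928 -0.02343344  1.67649459]
False [-0.09930564  0.39617508 -1.02421804]
False
[-0.1527758   1.07687185 -1.09414848]
False
True [ 499.22206603 -298.61214461  108.19809197] [-0.3741288   0.77211529  5.06066904] 9.759888805232316 29.4667
```

```bash
python3 - <<'E'
from look import *
from an import comps,sel
C=np.array([432.1,219.7]);oc=(180,0,176);F=np.array([499.05,-298.6]);of=(180,0,104.9);B=np.array([591.8,-273.9])
env.set_gripper(34)
env.move_straight((*F,230),max_speed=200)
env.move_straight((*B,200),max_speed=200)
m,im,d=look('wr5'); P=cloud(m,d); comps(P,sel(P,(470,680),(-350,-180),(125,160)),'tabs')
print(env.move_straight((*B,108),max_speed=120,stop_force=12))
env.set_gripper(0,35); s=env.sense(); print(s['gripper_width'],s['finger_force'],s['position'],s['contact_force'])
print(env.move_straight((*B,123),max_speed=40,stop_force=30),env.sense()['contact_force'])
print(env.move_straight((*B,290),max_speed=120,stop_force=40)); print(env.sense()['contact_force'])
env.move_straight((*C,290),oc,max_speed=250)
print(env.move_straight((*C,224),max_speed=120,stop_force=10))
r=env.move_straight((*C,119),max_speed=50,stop_force=12); s=env.sense(); print(r,s['position'],s['contact_force'],s['gripper_width'],s['t'])
E
```

```text
('tabs', array([255.7, 203.1])) 791 [ 591.4 -273.7] [11.2 62.7] 14.8 z 138.60592387602404
('tabs', array([154.1, 203.8])) 659 [ 498.5 -298.6] [11.7 42.6] 14.2 z 138.2482395034264
('tabs', array([205.1, 204. ])) 392 [ 545.4 -285.9] [11.5 28.5] 12.6 z 138.33295710416613
False
9.995128803764901 35.00034034252167 [ 592.  -273.9  108.3] [0.7 0.1 0.4]
False [ 0.   0.5 -1.1]
False
[-0.4  0.1 -1.5]
False
True [432.2 219.7 120.2] [-1.1 -0.3  5.3] 9.545214481722443 39.9
```

```bash
python3 - <<'E'
from look import *
from an import comps,sel
C=np.array([432.1,219.7]);o=(180,0,15)
env.set_gripper(34)
env.move_straight((*C,240),max_speed=200)
env.move_pose((380,219.7,300),(180,0,176))
m,im,d=look('wc6'); P=cloud(m,d); comps(P,sel(P,(340,520),(150,270),(130,170)),'cut tab')
env.set_gripper(94)
M=np.array([430,-150.])
env.move_pose((*M,240),o)
m,im,d=look('wm'); P=cloud(m,d); comps(P,sel(P,(370,490),(-210,-90),(120,185)),'mill')
print(env.move_straight((*M,122),max_speed=120,stop_force=10))
env.set_gripper(30,20); s=env.sense(); print(s['gripper_width'],s['finger_force'],s['position'])
env.move_straight((*M,235),max_speed=200)
T=np.array([458.5,-315.5])
env.move_straight((*T,235),max_speed=200)
env.move_straight((*T,140),max_speed=120)
print(env.move_straight((*T,121),max_speed=40,stop_force=4),env.sense()['position'],env.sense()['contact_force'])
env.set_gripper(94)
env.move_straight((*T,260),max_speed=200)
env.move_pose((505,-250,330),(180,0,105))
m,im,d=look('wf'); P=cloud(m,d); comps(P,sel(P,(400,680),(-380,-180),(125,185)),'final')
im2,_=env.get_image('scene'); cv2.imwrite('pics/fin.png',np.hstack([cv2.resize(im[100:300,120:380],(390,300)),cv2.resize(im2[120:320,120:400],(410,300))]))
print(env.sense()['t'])
E
```

```text
('cut tab', array([257.1, 222.3])) 430 [431.7 219.2] [10.5 62.8] 86.1 z 150.5109188282068
('mill', array([255.2, 194.1])) 1718 [ 429.1 -149.7] [48.9 48.8] 69.2 z 153.2940766338646
False
47.34758671160392 20.00004862959031 [ 430. -150.  122.]
True [ 458.3 -315.3  121.7] [ 0.4 -0.8  2.3]
('final', array([242.4, 208.7])) 232 [ 498.5 -299. ] [11.5 43.5] 16.8 z 138.42285203363684
('final', array([211.5, 213.5])) 946 [ 457.6 -314.5] [48.8 46.2] 1.8 z 152.81253648113756
('final', array([275.5, 208.5])) 160 [ 544.3 -286.4] [10.  28.7] 15.9 z 138.18400614039643
52.6083
```

View pics/fin.png

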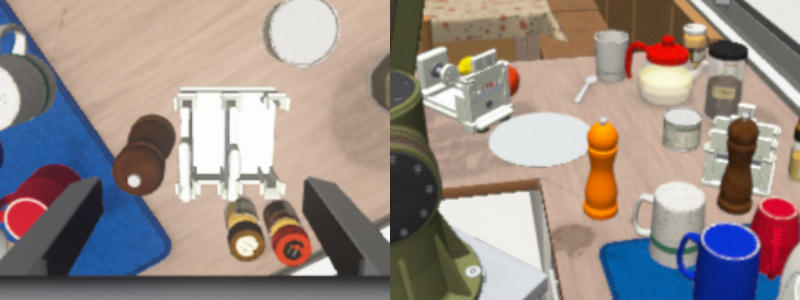

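The final pictures show the plain plate in the front slot at (185,150), the fine plate still in the middle slot at (230,150), and the mill upright in its place at (140,165). The coarse plate is in the cutter, with its tab top at 152 mm, so it is fully down.

```bash
python3 -c "
from workcell import env
print(env.close_job())"
```

```text
the job is handed in; nothing more can be done
None
```

I handed the job in at about 53 s of the 72 s: the plain plate is down in the rack's front slot, the coarse plate is down in the cutter, the mill stands upright within about 2 mm of where it stood, and the fine plate stayed in its slot; no verdict was shown.

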